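# Assemble the toy boat and set out its paint

## Task

Get the toy boat ready for the painter. First take the blue cabin out of the drying block and plug it fully home, sitting flush, into the oblong hole in the boat's deck with its dark windscreen and orange visor towards the pointed bow; then plug the orange funnel fully home into the square hole behind it. Last, set the jar of orange paint down gently, upright, in the middle of the round cork tray, keeping it upright on the way, and leave the other things on the bench where they are.

Things in the scene. Friction and masses are not known exactly. Their poses are not given: they have to be found in the camera images.
- boat: Toy boat hull of bare wood with two red stripes round its sides and a white pointed bow, fixed in a dark wood cradle on the bench: deck block 200 long x 90 wide, plus the bow reaching x = +145 mm. Origin on the bench under the middle of the deck block, x towards the bow, z up. The deck's top is at z = 65 mm.
- cabin_socket (a point): Centre of the mouth of the oblong hole in the deck, level with the deck's top, at boat x = +30 mm (axes as the boat's). The hole is 39 mm along boat x, 25 mm along boat y, 28 mm deep, with a 3 mm chamfer round the mouth.
- funnel_socket (a point): Centre of the mouth of the square hole in the deck, level with the deck's top, at boat x = -60 mm (axes as the boat's). The hole is 31 x 31 mm, 28 mm deep, with a 3 mm chamfer.
- rack: Drying block, off-white and paint-speckled, 100 (x) x 250 (y) x 40 high, fixed. Origin under its centre. Two holes 48 x 48 mm, 30 deep, at y = +65 and -65 mm hold the cabin and the funnel, either one in either hole; their shoulders rest on its top.
- cabin: Blue wheelhouse block with a white roof, 80 long (x) x 56 wide (y) x 62 high (the thin roof edge overhangs 2 mm all round). Origin at the centre of its flat underside (the shoulder, which sits on the deck); x points to its front, z up. Below the origin a wooden plug 36 (x) x 22 (y) mm, 22 mm long, goes down. The front has a dark windscreen, and the roof's front quarter is orange.
- cabin_front (a point): Middle of the cabin's windscreen: cabin x = +40, z = 38 mm.
- funnel: Orange funnel: upright cylinder 42 mm diameter from z = 10 to 80 mm with white and black bands, on a black square flange 60 x 60 x 10 mm. Origin at the centre of the flange's underside (the shoulder), z up, x and y along the flange's edges. Below the origin a square wooden plug 28 x 28 mm, 22 mm long. It may go in any of the four ways round.
- paint_jar: Closed clear jar with orange label and orange cap, 58 mm diameter, 85 mm high, standing on the bench. Origin at the centre of its underside, z up.
- tray: Round cork tray with a flat top without a rim and a steel edge, 120 mm diameter, 12 mm thick, fixed to the bench. Origin at the centre of its underside.
- white_jar: Bystander: clear jar with white cap and label, 54 mm diameter, 80 high, origin under its centre.
- glue_bottle: Bystander: white glue bottle with a yellow label, 60 mm diameter, 170 high, origin under its centre.
- bird: Bystander: painted wooden bird on a foot, about 130 long, 110 high, origin under its foot's centre.
- sanding_block: Bystander: cork sanding block 120 x 65 x 35 mm, origin under its centre.
- mallet: Bystander: wooden hammer 260 mm long lying on the bench.
- brush_can: Bystander: can with brushes, 72 mm diameter, 220 high, origin under its centre.
Things that resemble listed ones, but are neither listed nor needed, are in the scene too. Leave any pink look-alike of the paint_jar alone.

How it is judged:
By the outcome, as a careful person would: the job done as asked, in the order asked, and still so for the second after the job is handed in, with the robot touching nothing.
It also fails if it takes over 72 s, if anything falls off the work surface, if the arm or the gripper's body presses on something with over 40 N, if the wrist force passes 120 N, or if a joint passes its speed limit or range.

## Robot

A 6-joint arm with a two-finger parallel gripper is mounted at the origin on the work surface. World frame = base frame: x ahead of the robot, y to its left, z up, the work surface at z = 0. Lengths are in m, angles in rad, forces in N, time in s.
With the tool pointing down it reaches from about 0.3 to 0.875 m from the base axis. Payload 6.4 kg.
Tool frame: the origin (TCP) lies at the very end of the fingers, on their centre line; the grasp point (between the pads) lies bot.pinch_z behind it (bot.pinch_z is the distance from the TCP to the grasp point, in m); z points along the fingers, y is the direction in which the jaws open and shut (so a half turn about z gives the same grasp; the last joint's range is limited). The gripper opens to 85 mm and grips with 20 to 120 N. Pads are 22 mm wide; open, the fingers measure 114 mm over their backs; the gripper's body (76 mm by 85 mm) begins 54 mm behind the grasp point. The pads swing forward as they close: fully open they stand 13 mm farther back than shut.
Start: joints at [-1.516, 0.181, 1.607, -0, 1.354, -0.206], TCP at [0.148, -0.556, 0.195] pointing down, gripper open.
Joint ranges: [-2.99, 2.99], [-0.89, 2.07], [0.3, 2.58], [-1.14, 4.28], [0, 2.63], [-3.12, 3.12]. Speed limits (rad/s): [2.57, 2.57, 3.01, 3.14, 3.14, 3.14].

## Interface

Orientations are given as a rotation vector (axis times angle).
In Python, from bench import bot gives the robot as it stands.
- The arm moves only by the shell command python3 -m handwheel 'ROWS' [FORCE]. ROWS is JSON, a list of rows, each a list of 5 numbers: the finger opening in m, from 0 to 0.0854, then the shift along the world's x, y, z in m, then the turn about the world's z in degrees. In form: [[fingers, x, y, z, twist], ...]. A call has 1 to 10 rows; each row shifts and turns the commanded pose from where the row before left it; what a row does not reach is not made up. A row lasts 1/8 s, in which the tool goes at most 62.5 mm and 10.7 degrees, less where a joint would pass 70% of its speed; a pose out of reach is approached as far as the arm can. A call with a gripper value outside its range is refused whole. The fingers move at their own pace and stop on an object; FORCE is the grip in N (left out, the last holds). Time passes only in rows, so rows that do not move let the fingers close. It gives the time, the measured TCP pose, the force and the opening at its end, in the units of the state.
- bot.get_obs(): the state, without advancing time (a new reading comes with each control period).
- bot.camera(name): name is "side" or "top" or "wrist"; returns (picture, depth): 420x560x3 uint8, red, green, blue; 420x560 float32, m along the optical axis (not along the pixel's ray), 0 where there is no reading.
- bot.get_calibration(name): a dict with "fov_y" (degrees; the focal length in pixels is half the picture's height over the tangent of half this angle, whatever the lens; pixels are square), "cx", "cy" (the principal point, pixels), "camera_from_world" (4x4, takes a point from world to camera coordinates). Camera axes: x right, y up, looking along -z (the intrinsics and any distortion apply to the point x, -y, -z); pixel columns grow to the right and rows downward; lengths in m; the calibration is good to about 2 mm. The wrist camera is an equidistant fisheye: a pixel r from the principal point sees the ray r / f radians off the axis. A picture is of the moment at which its call begins: read the wrist's pose just before it. get_calibration takes no time and is no camera call; for the wrist camera it gives the pose at the moment of the call.
- bot.close_job(): hands the job in, once; it reports no verdict.
The state is a dict: "time_s": time; "q": joint angles; "joint_vel": joint speeds; "joint_torque": joint torques, N m; "tcp_pos": TCP position; "eef_rot": TCP orientation; "ft_force": force on the tool from outside, world axes, zero at the start; "moment": the same for the moment, N m; "finger_gap": finger opening in m.
Only numpy, scipy, OpenCV 4.12 (cv2) and the standard library are available. Lean on these libraries where they do the work, as an engineer would, in place of code of your own. Each camera call takes 0.05 s, during which the arm holds its last target. There are 200 camera calls.

## Working session

There is one attempt and no reset: what is moved stays moved. The work goes in short steps, Python scripts to look and compute and a shell command to move; the robot and the scene stay as the last step left them, time stands still between calls to the robot, and variables do not carry over. Pictures are saved under pics/ and viewed, about 8 in all and at most 12, crops included, and the job is handed in when it is done.

```bash
ls; mkdir -p pics
cat > h.py <<'E'
import numpy as np, cv2
from bench import bot
def cal(n):
    c=bot.get_calibration(n); f=210/np.tan(np.radians(c['fov_y'])/2); return c,f
def look(n,save):
    c,f=cal(n); im,d=bot.camera(n); cv2.imwrite(f'pics/{save}.png',im[:,:,::-1]); np.savez(f'pics/{save}.npz',im=im,d=d,f=f,cx=c['cx'],cy=c['cy'],T=c['camera_from_world'],fish=(n=='wrist'))
    return im,d
def load(s): return dict(np.load(f'pics/{s}.npz'))
def ray(L,u,v):
    x=(np.asarray(u,float)-L['cx'])/L['f'];y=(np.asarray(v,float)-L['cy'])/L['f']
    if L['fish']:
        r=np.hypot(x,y)+1e-12; d=np.stack([x/r*np.sin(r),-y/r*np.sin(r),-np.cos(r)],-1)
    else: d=np.stack([x,-y,-np.ones_like(x)],-1)
    R=L['T'][:3,:3];t=L['T'][:3,3]
    return -R.T@t, d@R
def onz(L,u,v,z):
    o,d=ray(L,u,v); return o+d*((z-o[2])/d[...,2])[...,None]
def cloud(L):
    v,u=np.mgrid[:420,:560]; x=(u-L['cx'])/L['f'];y=(v-L['cy'])/L['f']
    o,d=ray(L,u,v)
    R=L['T'][:3,:3]; dz=-(d@R.T)[...,2]
    return o+d*(L['d']/dz)[...,None]
E
python3 - <<'E'
from h import *
print(bot.pinch_z, bot.get_obs())
for n in ['top','side','wrist']:
    c,f=cal(n); print(n,c)
look('top','top1');look('side','side1')
a=cv2.imread('pics/top1.png');cv2.imwrite('pics/top1b.png',cv2.resize(a,(800,600)))
E
```

```text
pics
0.0187 {'time_s': 0.0, 'q': array([-1.51633314e+00,  1.81568512e-01,  1.60798342e+00,  1.17944635e-05,
        1.35382783e+00, -2.06314483e-01]), 'joint_vel': array([0.00027753, 0.00073081, 0.00042511, 0.00170201, 0.00149747,
       0.00012575]), 'joint_torque': array([-2.82243105e-03, -4.44877410e+01, -3.51331222e+01, -4.75654888e-04,
        9.09426017e-03, -9.28563935e-06]), 'tcp_pos': array([ 0.14823214, -0.55492878,  0.19368066]), 'eef_rot': array([-3.11315952e+00, -4.08233344e-01, -2.30838013e-04]), 'ft_force': array([ 0.37345891,  0.98110366, -1.20336009]), 'moment': array([-0.07446261, -0.0113217 , -0.00437838]), 'finger_gap': 0.08536789326466816}
top {'fov_y': 52.24018157358415, 'cx': 276.2793412096056, 'cy': 215.36011663708848, 'camera_from_world': array([[-0.00871079, -0.99977662, -0.01925695,  0.00773729],
       [ 0.99865126, -0.00968348,  0.05100869, -0.53440118],
       [-0.05118377, -0.01878665,  0.99851254, -1.32549241],
       [ 0.        ,  0.        ,  0.        ,  1.        ]])}
side {'fov_y': 57.24704530403391, 'cx': 280.50032416251435, 'cy': 210.6150129411543, 'camera_from_world': array([[-0.81174923, -0.58392443,  0.00976955,  0.4255828 ],
       [ 0.38835855, -0.5272363 ,  0.75577743, -0.27954501],
       [-0.43616604,  0.61729584,  0.65475571, -0.96248474],
       [ 0.        ,  0.        ,  0.        ,  1.        ]])}
wrist {'fov_y': 65.70646984690485, 'cx': 279.76493178266884, 'cy': 206.2052317097682, 'camera_from_world': array([[ 2.57647705e-01, -9.66238766e-01, -5.54828409e-04,
        -5.73842925e-01],
       [ 9.14846485e-01,  2.44128641e-01, -3.21647501e-01,
         4.19976147e-02],
       [ 3.10923734e-01,  8.23641577e-02,  9.46859323e-01,
        -3.79255123e-01],
       [ 0.00000000e+00,  0.00000000e+00,  0.00000000e+00,
         1.00000000e+00]])}
```

View pics/top1b.png

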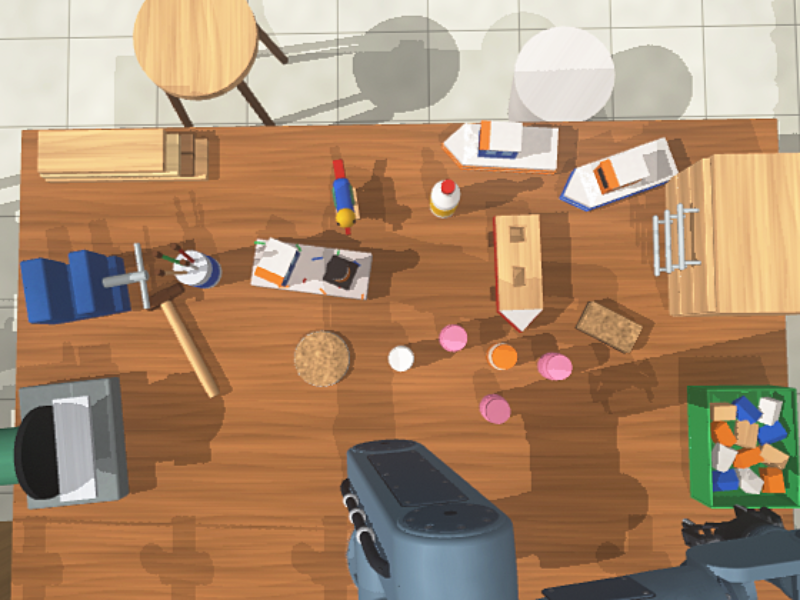

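View pics/side1.png

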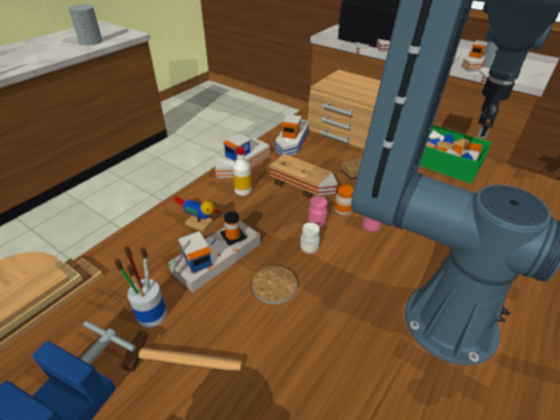

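The top view (800x600) shows the boat at (518,270) with its bow down towards the robot. The rack is at (312,270), with the cabin at (275,262), visor lower-left, and the funnel at (340,270). The tray is at (322,358).

Jar candidates are orange (503,355) and pink (453,337), (555,366), (495,408). Only the first has an orange cap and label. I'll measure next.

```bash
cat > m.py <<'E'
from h import *
L=load('top1'); P=cloud(L); im=L['im']; hsv=cv2.cvtColor(im,cv2.COLOR_RGB2HSV); s=0.7
def rect(name,m,z,box=None):
    m=m.astype(np.uint8)
    if box: b=np.zeros_like(m); x0,y0,x1,y1=[int(k*s) for k in box]; b[y0:y1,x0:x1]=1; m=m*b
    n,l,st,c=cv2.connectedComponentsWithStats(m)
    k=1+np.argmax(st[1:,4]); v,u=np.where(l==k)
    W=onz(L,u.astype(float),v.astype(float),z)[:,:2]
    (c,sz,a)=cv2.minAreaRect((W*1000).astype(np.float32))
    print(name,'n',len(u),'c',np.round(c,1),'size',np.round(sz,1),'ang',round(a,1),'meanz',round(float(np.median(P[v,u,2])),4),'mean',np.round(W.mean(0)*1000,1))
Z=P[...,2]; H,S,V=[hsv[...,i] for i in range(3)]
orange=(H<16)&(S>180)&(V>150)
white=(S<60)&(V>170)
rect('rack',(Z>.033)&(Z<.047)&(S<90),.04,(240,225,380,305))
rect('roof',(Z>.092)&(Z<.112),.102,(240,225,310,305))
rect('roof-orange',(Z>.092)&(Z<.112)&orange,.102,(240,225,310,305))
rect('roof-white',(Z>.092)&(Z<.112)&white,.102,(240,225,310,305))
rect('funnel top',(Z>.112)&(Z<.13),.12,(310,225,380,305))
rect('flange',(Z>.044)&(Z<.056),.05,(310,225,380,305))
rect('deck',(Z>.058)&(Z<.072),.065,(480,200,560,335))
rect('bow white',(Z>.058)&(Z<.072)&white,.065,(480,300,560,335))
for nm,b in (('h1',(505,222,530,246)),('h2',(505,260,530,292))): rect(nm,(Z<.058),.065,b)
rect('jar',(Z>.078)&(Z<.092),.085,(485,335,522,372))
rect('tray',(Z>.006)&(Z<.018),.012,(280,320,360,395))
E
python3 m.py; python3 -c "
import cv2
a=cv2.imread('pics/top1.png');cv2.imwrite('pics/c1.png',cv2.resize(a[140:300,160:460],(800,427),interpolation=2))"
```

```text
rack n 1281 c [615.  152.5] size [190.2 100.8] ang 82.2 meanz 0.041 mean [613.8 146.9]
roof n 592 c [627.9 246.8] size [61.2 84.3] ang 66.0 meanz 0.1024 mean [627.8 246.8]
roof-orange n 121 c [598.2 260.4] size [60.6 18.5] ang 65.9 meanz 0.1029 mean [598.7 260.1]
roof-white n 441 c [637.3 243.3] size [60.  64.2] ang 66.0 meanz 0.1022 mean [637.4 243.2]
funnel top n 178 c [610.9 118.1] size [41.2 40.9] ang 44.6 meanz 0.1214 mean [610.2 118.1]
flange n 198 c [604.5 119.7] size [71.8 78.3] ang 64.9 meanz 0.0508 mean [603.8 113.7]
deck n 2020 c [ 604.4 -259.9] size [244.1  93.3] ang 0.7 meanz 0.0658 mean [ 611.4 -260.8]
bow white n 229 c [ 504.3 -261.5] size [43.7 83.6] ang 1.8 meanz 0.0648 mean [ 511.1 -261.9]
h1 n 98 c [ 685.8 -258. ] size [30.  27.3] ang 89.3 meanz 0.0388 mean [ 685.7 -258.9]
h2 n 100 c [ 596.5 -260.7] size [21.  36.3] ang 88.9 meanz 0.0385 mean [ 596.2 -260.6]
jar n 239 c [ 428.2 -223.1] size [46.9 49.9] ang 89.0 meanz 0.0861 mean [ 428.6 -222.9]
tray n 1137 c [424.7 164.2] size [119.1 118.5] ang 89.7 meanz 0.0126 mean [425.8 164. ]
```

View pics/c1.png

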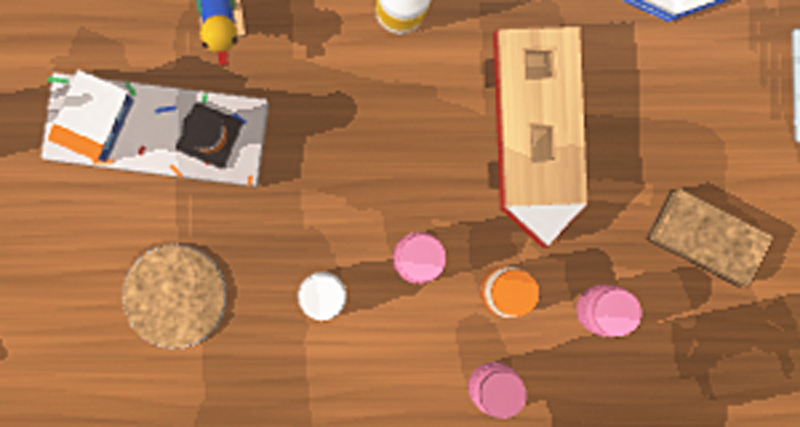

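The crop confirms it: orange cap with a clear rim at crop (511,292), and the pink look-alikes at (420,257), (610,311) and (497,390). The measured sizes match the ones given. Moving above the cabin, with a twist of -39° so the jaws close across its width.

```bash
python3 -m handwheel '[[0.0854,0.024,0.040,0.004,-2],[0.0854,0.024,0.040,0.004,-2],[0.0854,0.024,0.040,0.004,-2],[0.0854,0.024,0.040,0.004,-2],[0.0854,0.024,0.040,0.004,-2],[0.0854,0.024,0.040,0.004,-2],[0.0854,0.024,0.040,0.004,-2],[0.0854,0.024,0.040,0.004,-2],[0.0854,0.024,0.040,0.004,-2],[0.0854,0.024,0.040,0.004,-2]]' 60
python3 -m handwheel '[[0.0854,0.024,0.040,0.0,-2],[0.0854,0.024,0.040,0.0,-2],[0.0854,0.024,0.040,0.0,-2],[0.0854,0.024,0.040,0.0,-2],[0.0854,0.024,0.040,0.0,-2],[0.0854,0.024,0.040,0.0,-2],[0.0854,0.024,0.040,0.0,-2],[0.0854,0.020,0.040,0.0,-2],[0.0854,0.014,0.03,0.0,-2],[0.0854,0,0,0,0]]'
python3 - <<'E'
from h import *
look('wrist','w1'); o=bot.get_obs(); print(o['time_s'],o['tcp_pos'],o['q'],np.linalg.norm(o['ft_force']))
a=cv2.imread('pics/w1.png')
# project tool y direction
from scipy.spatial.transform import Rotation as R
y=R.from_rotvec(o['eef_rot']).as_matrix()[:,1]; print(np.degrees(np.arctan2(y[1],y[0])))
E
```

```text
time_s: 1.35
tcp_pos: [0.3887, -0.154, 0.2346]
eef_rot: [-3.138, 0.141, -0.0]
ft_force: [0.7, -0.5, 0.8]
finger_gap: 0.0856
time_s: 2.6
tcp_pos: [0.5901, 0.1963, 0.2336]
eef_rot: [3.079, -0.624, -0.002]
ft_force: [-0.1, -0.6, -0.8]
finger_gap: 0.0856
2.65 [0.58983211 0.19502164 0.23363743] [ 1.28702112e-01  2.54969305e-01  1.43926380e+00 -2.67912860e-04
  1.44903265e+00  2.09987601e+00] 1.0445882909372919
-112.93802763188287
```

View pics/w1.png

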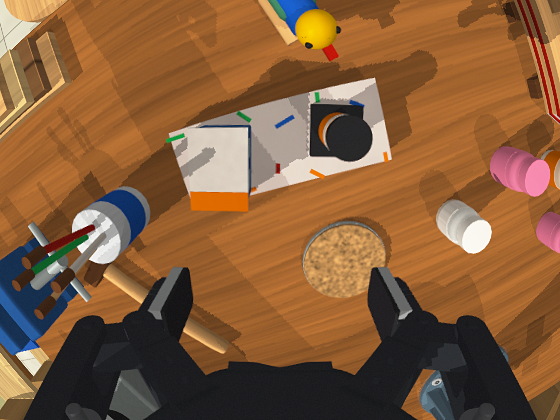

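The wrist view shows the cabin roof at (220,168) with its orange visor at (220,201). The funnel top is at (350,135) on its black flange. Nothing stands in the fingers' way. Measuring from close.

```bash
cat > w.py <<'E'
import sys
from h import *
L=load(sys.argv[1]); im=L['im']; P=L['d']
def cl(L):
    v,u=np.mgrid[:420,:560]; o,d=ray(L,u,v); dz=-(d@L['T'][:3,:3].T)[...,2]; return o+d*(L['d']/dz)[...,None]
P=cl(L); Z=P[...,2]; hsv=cv2.cvtColor(im,cv2.COLOR_RGB2HSV); H,S,V=[hsv[...,i] for i in range(3)]
orange=(H<18)&(S>150)&(V>120)
def rect(name,m,z,box):
    b=np.zeros(m.shape,bool); x0,y0,x1,y1=box; b[y0:y1,x0:x1]=1; m=(m&b).astype(np.uint8)
    n,l,st,c=cv2.connectedComponentsWithStats(m)
    if n<2: print(name,'none');return
    k=1+np.argmax(st[1:,4]); v,u=np.where(l==k)
    W=onz(L,u.astype(float),v.astype(float),z)[:,:2]*1000
    c,sz,a=cv2.minAreaRect(W.astype(np.float32))
    print(name,'n',len(u),'c',np.round(c,1),'size',np.round(sz,1),'ang',round(a,1),'z',round(float(np.median(Z[v,u])),4),'mean',np.round(W.mean(0),1))
E
cat > w1.py <<'E'
exec(open('w.py').read())
rect('roof',abs(Z-.102)<.01,.102,(150,90,270,230))
rect('roof-or',(abs(Z-.102)<.01)&orange,.102,(150,90,270,230))
rect('ftop',abs(Z-.12)<.006,.12,(300,70,400,180))
rect('flange',(V<70)&(Z<.13)&(abs(Z-.05)<.008),.05,(300,70,400,180))
rect('tray',abs(Z-.012)<.005,.012,(280,200,400,320))
E
python3 w1.py w1
```

```text
roof n 4957 c [627.  246.9] size [60.7 85.5] ang 65.7 z 0.1008 mean [628. 246.]
roof-or n 1081 c [597.4 260.5] size [58.9 20.2] ang 65.8 z 0.1013 mean [597.3 260.1]
ftop n 1710 c [609.7 119.2] size [42.5 42.6] ang 68.7 z 0.1197 mean [609.8 119.4]
flange n 1024 c [610.5 118.7] size [59.1 57.9] ang 67.8 z 0.0493 mean [621.2 125.7]
tray n 4555 c [428.8 166.2] size [115.8 120.3] ang 39.5 z 0.0111 mean [430.7 166. ]
```

```bash
python3 -m handwheel '[[0.0854,0.0375,0.050,0,-1.2],[0.0854,0,0.002,0,0],[0.0854,0,0,-0.040,0],[0.0854,0,0,-0.040,0],[0.0854,0,0,-0.040,0],[0.0854,0,0,-0.035,0],[0.0854,0,0,-0.028,0],[0.0854,0,0,0,0],[0.040,0,0,0,0],[0.040,0,0,0,0]]' 60
python3 -m handwheel '[[0.040,0,0,0,0],[0.040,0,0,0,0],[0.040,0,0,0,0],[0.040,0,0,0,0]]'
```

```text
time_s: 3.9
tcp_pos: [0.6296, 0.2466, 0.0545]
eef_rot: [-3.07, 0.66, -0.006]
ft_force: [0.5, 1.3, 1.3]
finger_gap: 0.0535
time_s: 4.4
tcp_pos: [0.6298, 0.2467, 0.0545]
eef_rot: [-3.07, 0.659, -0.007]
ft_force: [0.5, -0.6, 6.6]
finger_gap: 0.0536
```

```bash
python3 -m handwheel '[[0.04,0,0,0.015,0],[0.04,0,0,0.03,0],[0.04,0,0,0.035,0],[0.04,0,0,0.035,0],[0.04,0,-0.020,0.01,0],[0.04,-0.003,-0.042,0,2.1],[0.04,-0.003,-0.042,0,2.1],[0.04,-0.003,-0.042,0,2.1],[0.04,-0.003,-0.042,0,2.1],[0.04,-0.003,-0.042,0,2.1]]'
python3 -m handwheel '[[0.04,-0.003,-0.042,0,2.1],[0.04,-0.003,-0.042,0,2.1],[0.04,-0.003,-0.042,0,2.1],[0.04,-0.003,-0.042,0,2.1],[0.04,-0.003,-0.042,0,2.1],[0.04,-0.003,-0.042,0,2.1],[0.04,0,-0.024,0,2.1],[0.04,0,0,0,0],[0.04,0,0,0,0]]'
python3 - <<'E'
from h import *
look('wrist','w2'); look('top','top2'); o=bot.get_obs(); print(o['time_s'],o['tcp_pos'],o['ft_force'])
from scipy.spatial.transform import Rotation as R
y=R.from_rotvec(o['eef_rot']).as_matrix()[:,1]; print(np.degrees(np.arctan2(y[1],y[0])))
E
```

```text
time_s: 5.65
tcp_pos: [0.6114, 0.014, 0.1755]
eef_rot: [3.119, -0.375, -0.003]
ft_force: [-0.2, -0.5, -2.3]
finger_gap: 0.0537
time_s: 6.78
tcp_pos: [0.5939, -0.2592, 0.1758]
eef_rot: [-3.14, -0.024, 0.002]
ft_force: [0.5, -0.1, -1.9]
finger_gap: 0.0536
6.875 [ 0.59444922 -0.25854161  0.17625092] [-0.59687921  0.5917634  -2.36885202]
-89.0244281647055
```

View pics/w2.png

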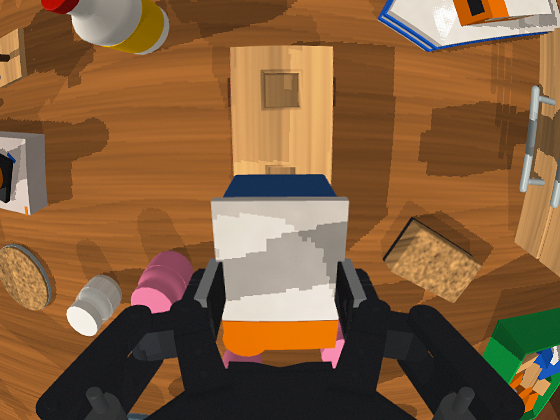

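The cabin is held straight, with its roof around (280,265) and visor towards the bow. The square hole shows at (280,90) and the edge of the oblong hole at (280,170). Measuring the roof against the boat.

```bash
cat > w2.py <<'E'
exec(open('w.py').read())
print('roofz',np.median(Z[220:290,240:330]))
rect('roof',(abs(Z-.2237)<.012),.2237,(200,185,360,360))
v,u=np.where((abs(Z-.2237)<.012)[:, :]); 
for r in (210,230,250):
    c=np.where(abs(Z[r,200:360]-.2237)<.012)[0]+200; e=onz(L,np.array([c[0]-.5,c[-1]+.5]),np.array([r,r]),.2237)*1000; print(r,e.round(1).tolist())
rect('hole',(Z<.058)&(Z>.03),.065,(255,62,308,118))
for r in (55,90,130,160):
    c=np.where(abs(Z[r,215:350]-.065)<.008)[0]+215; e=onz(L,np.array([c[0]-.5,c[-1]+.5]),np.array([r,r]),.065)*1000; print(r,e.round(1).tolist())
hh=(Z<.058)&(Z>.02); 
rect('hole2 vis',hh,.065,(255,150,308,176))
E
python3 w2.py w2; sed -i "s/load('top1')/load('top2')/" m.py
python3 - <<'E'
from h import *
L=load('top2');P=cloud(L);Z=P[...,2]
for z in (.2237,):
    v,u=np.where((abs(Z-z)<.01)); m=(u>330)&(u<400)&(v>150)&(v<240); v,u=v[m],u[m]
    W=onz(L,u.astype(float),v.astype(float),z)[:,:2]*1000
    print(len(u),cv2.minAreaRect(W.astype(np.float32)))
E
```

```text
roofz 0.22198517995219577
roof n 19439 c [ 592.7 -258.9] size [85.8 76.2] ang 0.9 z 0.2221 mean [ 598.5 -258.8]
210 [[629.2, -228.5, 223.7], [630.1, -287.7, 223.7]]
230 [[619.9, -228.8, 223.7], [620.8, -288.1, 223.7]]
250 [[610.0, -229.1, 223.7], [610.9, -288.1, 223.7]]
hole n 1167 c [ 684.7 -259.1] size [29.5 30.6] ang 1.0 z 0.0364 mean [ 684.6 -259. ]
55 [[716.0, -213.2, 65.0], [717.4, -303.1, 65.0]]
90 [[684.3, -214.3, 65.0], [685.8, -303.9, 65.0]]
130 [[648.4, -215.1, 65.0], [649.9, -305.2, 65.0]]
160 [[620.9, -215.6, 65.0], [622.4, -304.7, 65.0]]
hole2 vis n 195 c [ 611.6 -260.7] size [ 6.6 23.7] ang 0.9 z 0.0363 mean [ 611.9 -260.4]
219 ((592.13330078125, -258.89276123046875), (83.82872009277344, 60.603328704833984), 1.1878174543380737)
```

```bash
python3 -m handwheel '[[0.04,0.003,-0.0018,-0.02,0],[0.04,0,0,-0.03,0],[0.04,0,0,-0.018,0],[0.04,0,0,-0.004,0],[0.04,0,0,-0.004,0],[0.04,0,0,-0.004,0],[0.04,0,0,0,0]]'
```

```text
time_s: 7.75
tcp_pos: [0.598, -0.2615, 0.097]
eef_rot: [3.141, 0.026, 0.001]
ft_force: [-0.3, -0.8, -1.4]
finger_gap: 0.0539
```

```bash
python3 -m handwheel '[[0.04,0,0,-0.003,0],[0.04,0,0,-0.003,0],[0.04,0,0,-0.003,0]]'
```

```text
time_s: 8.12
tcp_pos: [0.5978, -0.2614, 0.0874]
eef_rot: [-3.141, -0.026, 0.0]
ft_force: [0.2, -0.4, -1.3]
finger_gap: 0.0534
```

```bash
python3 -m handwheel '[[0.04,0,0,-0.003,0],[0.04,0,0,-0.002,0],[0.04,0,0,-0.002,0],[0.04,0,0,-0.001,0],[0.04,0,0,0,0]]'
```

```text
time_s: 8.75
tcp_pos: [0.5979, -0.2614, 0.0797]
eef_rot: [3.141, 0.026, 0.0]
ft_force: [-1.5, -0.3, -1.8]
finger_gap: 0.0535
```

```bash
python3 -m handwheel '[[0.04,0,0,-0.001,0],[0.04,0,0,-0.001,0],[0.04,0,0,-0.001,0],[0.04,0,0,0,0]]'
```

```text
time_s: 9.25
tcp_pos: [0.5979, -0.2614, 0.0794]
eef_rot: [3.141, 0.026, 0.001]
ft_force: [-8.4, 4.6, 15.6]
finger_gap: 0.0536
```

```bash
python3 -m handwheel '[[0.0854,0,0,0,0],[0.0854,0,0,0,0],[0.0854,0,0,0,0],[0.0854,0,0,0.02,0],[0.0854,0,0,0.04,0],[0.0854,0,0,0.05,0],[0.0854,0,0.03,0.03,-1],[0.0854,0.001,0.04,0,-2],[0.0854,0.001,0.04,0,-3],[0.0854,0.001,0.04,0,-3]]'
python3 -m handwheel '[[0.0854,0.002,0.04,0,-3],[0.0854,0.002,0.04,0,-3],[0.0854,0.002,0.04,0,-3],[0.0854,0.002,0.04,0,-3],[0.0854,0.001,0.04,0,-2],[0.0854,0,0.028,0,0],[0.0854,0,0,0,0]]'
python3 - <<'E'
from h import *
look('wrist','w3'); look('top','top3'); look('side','side3');o=bot.get_obs(); print(o['time_s'],o['tcp_pos'],o['ft_force'])
from scipy.spatial.transform import Rotation as R
y=R.from_rotvec(o['eef_rot']).as_matrix()[:,1]; print(np.degrees(np.arctan2(y[1],y[0])))
L=load('top3');P=cloud(L);Z=P[...,2]
v,u=np.where((abs(Z-.127)<.008)); m=(u>330)&(u<400)&(v>130)&(v<240); v,u=v[m],u[m]
W=onz(L,u.astype(float),v.astype(float),.127)[:,:2]*1000
print(len(u),np.median(Z[v,u]),cv2.minAreaRect(W.astype(np.float32)))
a=cv2.imread('pics/top3.png')[130:260,310:420]; b=cv2.imread('pics/w3.png'); 
c=cv2.imread('pics/side3.png')[130:230,240:370]
A=cv2.resize(a,(330,390));B=cv2.resize(c,(468,360))
out=np.zeros((390,800,3),np.uint8); out[:,:330]=A; out[:360,332:]=B; cv2.imwrite('pics/c3.png',out)
E
```

```text
time_s: 10.5
tcp_pos: [0.6011, -0.1103, 0.2184]
eef_rot: [3.133, -0.224, 0.003]
ft_force: [-0.8, 0.2, -0.2]
finger_gap: 0.0855
time_s: 11.38
tcp_pos: [0.6099, 0.1186, 0.2181]
eef_rot: [-3.084, 0.596, -0.003]
ft_force: [-0.2, -0.5, -0.2]
finger_gap: 0.0853
11.525 [0.61004469 0.11582446 0.21735868] [ 0.46293043 -0.11255322 -0.34169022]
-112.08104047132912
628 0.1275099470395591 ((596.8482666015625, -261.1796569824219), (84.29678344726562, 60.99136734008789), 1.27598237991333)
```

View pics/c3.png

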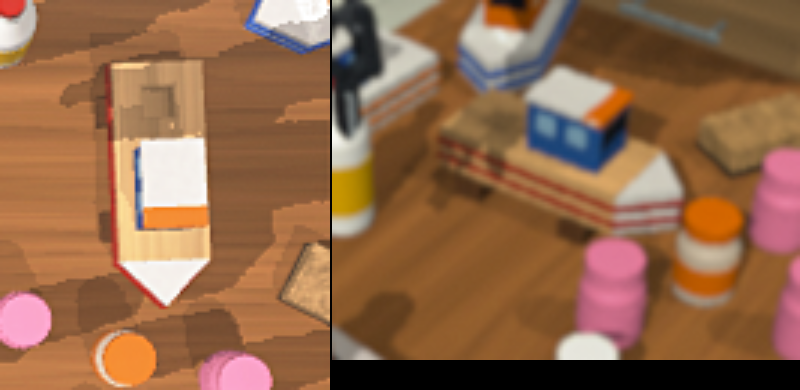

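View pics/w3.png

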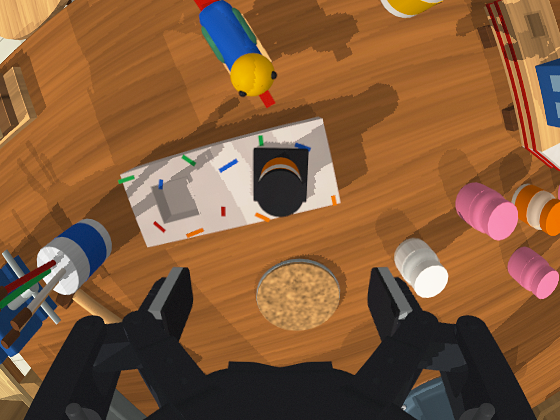

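The cabin sits flush with its roof at z = 0.1275 (0.127 expected) and the visor to the bow. The wrist view shows the funnel top at (281,192) on its flange, nearly aligned with the jaws.

```bash
cat > w3.py <<'E'
exec(open('w.py').read())
rect('ftop',abs(Z-.12)<.006,.12,(240,130,330,225))
rect('flange',(V<70)&(abs(Z-.05)<.008),.05,(240,130,330,225))
E
python3 w3.py w3
```

```text
ftop n 1816 c [609.9 118.7] size [42.  44.5] ang 69.3 z 0.1197 mean [610.1 118.6]
flange n 1087 c [610.3 117.5] size [57.9 59.3] ang 66.9 z 0.0491 mean [622.9 112. ]
```

```bash
python3 -m handwheel '[[0.0854,0,0.0025,-0.03,0],[0.0854,0,0,-0.04,0],[0.0854,0,0,-0.04,0],[0.0854,0,0,-0.026,0],[0.0854,0,0,-0.010,0],[0.0854,0,0,0,0],[0.025,0,0,0,0],[0.025,0,0,0,0],[0.025,0,0,0,0],[0.025,0,0,0,0]]' 50
python3 -m handwheel '[[0.025,0,0,0,0],[0.025,0,0,0,0],[0.025,0,0,0,0]]'
```

```text
time_s: 12.78
tcp_pos: [0.6106, 0.1191, 0.0721]
eef_rot: [-3.083, 0.601, -0.003]
ft_force: [-1.1, -0.2, 5.7]
finger_gap: 0.0395
time_s: 13.15
tcp_pos: [0.6106, 0.1191, 0.0721]
eef_rot: [-3.083, 0.601, -0.003]
ft_force: [-0.8, -0.9, 5.8]
finger_gap: 0.0402
```

```bash
python3 -m handwheel '[[0.025,0,0,0.015,0],[0.025,0,0,0.035,0],[0.025,0,0,0.045,0],[0.025,0,0,0.045,0],[0.025,0,0,0.035,0],[0.025,0,-0.042,0,2.5],[0.025,0,-0.042,0,2.5],[0.025,0,-0.042,0,2.6],[0.025,0,-0.042,0,2.6],[0.025,0.005,-0.042,0,2.6]]'
python3 -m handwheel '[[0.025,0.015,-0.042,0,2.6],[0.025,0.020,-0.042,0,2.6],[0.025,0.020,-0.042,0,2.5],[0.025,0.0145,-0.042,0,2.5],[0.025,0,0,-0.03,0],[0.025,0,0,-0.04,0],[0.025,0,0,0,0],[0.025,0,0,0,0]]'
cat > w4.py <<'E'
exec(open('w.py').read())
o=bot.get_obs();print(o['time_s'],o['tcp_pos'],o['ft_force'])
zt=.120+o['tcp_pos'][2]-.0721; zf=zt-.07; print('exp top',zt)
rect('ftop',abs(Z-zt)<.006,zt,(200,150,360,420))
rect('flange',(abs(Z-zf)<.008),zf,(200,130,360,420))
rect('hole',(Z<.058)&(Z>.02),.065,(200,100,360,420))
E
python3 -c "
from h import *
look('wrist','w4'); look('top','top4')"; python3 w4.py w4
```

```text
time_s: 14.4
tcp_pos: [0.6145, -0.092, 0.2465]
eef_rot: [3.132, -0.251, 0.001]
ft_force: [0.8, -0.8, -1.8]
finger_gap: 0.0397
time_s: 15.4
tcp_pos: [0.685, -0.259, 0.1776]
eef_rot: [3.14, 0.026, 0.003]
ft_force: [0.9, 0.2, -0.4]
finger_gap: 0.0399
15.5 [ 0.68561712 -0.25935629  0.1787617 ] [ 1.29909823  0.37940509 -1.08162083]
exp top 0.22666170084226472
ftop n 6402 c [ 686.5 -260.3] size [50.6 56. ] ang 37.7 z 0.2252 mean [ 687.4 -258.6]
flange n 3311 c [ 689.2 -259.6] size [53.7 58.9] ang 0.2 z 0.1548 mean [ 700.6 -259.8]
hole n 695 c [ 478.4 -228.8] size [51.6 36.2] ang 83.5 z 0.0383 mean [ 477.6 -228.6]
```

View pics/w4.png

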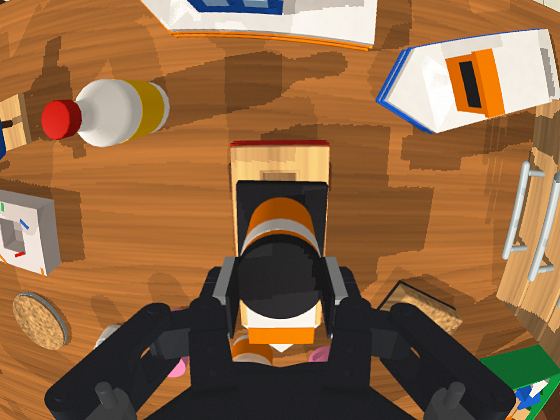

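Held straight: the flange centres at (686,-259.6), within 1 mm of the socket. Lowering it.

```bash
python3 -m handwheel '[[0.025,-0.0008,0.0004,-0.02,0.7],[0.025,0,0,-0.025,0],[0.025,0,0,-0.010,0],[0.025,0,0,-0.004,0],[0.025,0,0,-0.004,0],[0.025,0,0,-0.004,0],[0.025,0,0,-0.004,0],[0.025,0,0,0,0]]'
```

```text
time_s: 16.5
tcp_pos: [0.6909, -0.2608, 0.1157]
eef_rot: [3.133, 0.046, 0.028]
ft_force: [3.5, 2.1, 27.8]
finger_gap: 0.0391
```

```bash
python3 -m handwheel '[[0.025,0,0,-0.003,0],[0.025,0,0,-0.003,0],[0.025,0,0,-0.002,0],[0.025,0,0,0,0]]'
```

```text
time_s: 17.0
tcp_pos: [0.6951, -0.2622, 0.1131]
eef_rot: [3.128, 0.047, 0.044]
ft_force: [6.6, 3.3, 40.7]
finger_gap: 0.0396
```

Contact came early, at rim depth, and the arm was pushed +x. Backing off to look.

```bash
python3 -m handwheel '[[0.025,0,0,0.004,0],[0.025,0,0,0.02,0],[0.025,0,0,0.025,0],[0.025,0,0,0.0,0],[0.025,0,0,0,0],[0.025,0,0,0,0]]'
python3 -c "
from h import *
look('wrist','w5'); look('top','top5'); look('side','side5')
a=cv2.imread('pics/top5.png')[110:250,310:430]
c=cv2.imread('pics/side5.png')[90:230,230:370]
A=cv2.resize(a,(360,420));B=cv2.resize(c,(420,420))
cv2.imwrite('pics/c5.png',np.hstack([A,B]))
o=bot.get_obs();print(o['eef_rot'])
"; python3 w4.py w5
```

```text
time_s: 17.75
tcp_pos: [0.6825, -0.258, 0.1435]
eef_rot: [-3.14, -0.045, 0.004]
ft_force: [0.3, -0.2, -2.0]
finger_gap: 0.0396
[-3.14033349e+00 -4.48917237e-02  2.40720255e-03]
17.9 [ 0.68297169 -0.25821537  0.14435124] [ 0.43930626  0.09848176 -1.67915021]
exp top 0.19225124189921805
ftop n 6802 c [ 684.  -259.3] size [50.7 56.2] ang 38.3 z 0.1934 mean [ 684.  -257.7]
flange n 3469 c [ 585.4 -261.4] size [70.2 61.4] ang 1.6 z 0.1258 mean [ 581.9 -261.9]
hole n 719 c [ 728.5 -257.9] size [ 5.8 89.1] ang 1.1 z 0.0514 mean [ 728.5 -257.2]
```

View pics/c5.png

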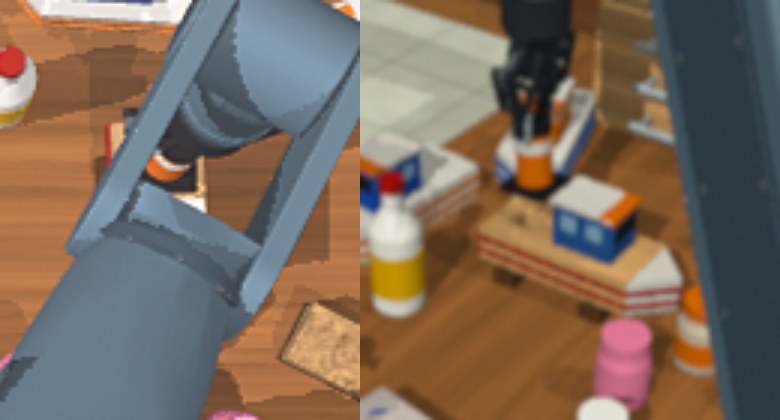

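```bash
cat > w5.py <<'E'
exec(open('w.py').read())
from scipy.spatial.transform import Rotation as R
zt=bot.get_obs()['tcp_pos'][2]+.0479
for nm,z0,b in (('ftop',zt,P[...,0]>.6),('flange',zt-.07,(P[...,0]>.645)&(V<70))):
    m=(abs(Z-z0)<.012)&b&(abs(P[...,1]+.259)<.06); Q=P[m]; A=np.c_[Q[:,:2]-Q[:,:2].mean(0),np.ones(len(Q))]
    for _ in range(3):
        s=np.linalg.lstsq(A,Q[:,2],rcond=None)[0]; k=abs(A@s-Q[:,2])<.003; Q,A=Q[k],A[k]
    print(nm,len(Q),'slope deg',np.degrees(s[:2]).round(2),'z',s[2].round(4))
zf=zt-.07
rect('flange',(abs(Z-zf)<.010)&(P[...,0]>.645)&(V<70),zf,(180,100,380,420))
rect('deck',(abs(Z-.065)<.008)&(P[...,0]>.645),.065,(180,100,380,420))
m=(abs(Z-.065)<.008)&(P[...,0]>.645)&(abs(P[...,1]+.26)<.06); print('deck max x',np.percentile(P[m][:,0],[95,99,99.8]), 'y',np.percentile(P[m][:,1],[.5,99.5]))
E
python3 w5.py w5
```

```text
ftop 6273 slope deg [-6.08  2.06] z 0.1932
flange 2673 slope deg [-6.12  2.44] z 0.1218
flange n 2786 c [ 683.1 -254.7] size [47.9 59.5] ang 0.5 z 0.1216 mean [ 693.  -253.8]
deck n 5022 c [ 685.4 -259. ] size [81.2 90.1] ang 1.3 z 0.0642 mean [ 703.4 -263. ]
deck max x [0.72384526 0.72522249 0.72554311] y [-0.30415867 -0.21392489]
```

View pics/w5.png

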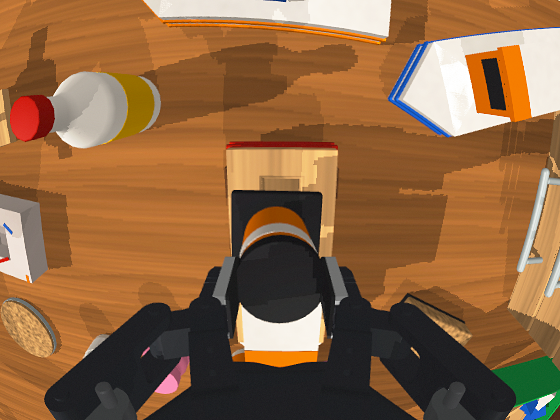

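```bash
sed -i "s/^zt=.*/zt=float(sys.argv[2])/" w5.py; python3 w5.py w4 0.2267
```

```text
ftop 5833 slope deg [-0.21 -0.57] z 0.2251
flange 2808 slope deg [-0.35 -0.67] z 0.1547
flange n 2952 c [ 689.3 -259.6] size [54.1 58.4] ang 0.1 z 0.1547 mean [ 701.5 -259.8]
deck n 3293 c [ 686.9 -259.3] size [79.1 90.2] ang 1.7 z 0.0642 mean [ 708.9 -257.2]
deck max x [0.85166885 0.85373329 0.8544263 ] y [-0.30408612 -0.20462692]
```

The contact pitched the funnel about 6° in the grip; before it the slope was about 0. I'll set it back in its roomy rack hole, let it fall level, regrasp at the same yaw, and return with a better socket estimate.

```bash
python3 -m handwheel '[[0.025,0,0,0.04,0],[0.025,0,0,0.045,0],[0.025,0,0.015,0.02,0],[0.025,-0.012,0.04,0,0],[0.025,-0.014,0.04,0,0],[0.025,-0.014,0.04,0,0],[0.025,-0.014,0.04,0,0],[0.025,-0.014,0.04,0,0],[0.025,0,0.04,0,0],[0.025,0,0.04,0,0]]'
python3 -m handwheel '[[0.025,0,0.04,0,0],[0.025,0,0.04,0,0],[0.025,0,0,-0.03,0],[0.025,0,0,-0.045,0],[0.025,0,0,-0.045,0],[0.025,0,0,-0.03,0],[0.025,0,0,-0.010,0],[0.025,0,0,0,0]]'
```

```text
time_s: 19.15
tcp_pos: [0.6143, 0.0389, 0.2495]
eef_rot: [-3.141, -0.046, 0.002]
ft_force: [-0.0, 0.6, -2.4]
finger_gap: 0.0398
time_s: 20.15
tcp_pos: [0.6149, 0.117, 0.0901]
eef_rot: [-3.141, -0.046, 0.002]
ft_force: [1.0, -0.4, -1.5]
finger_gap: 0.0399
```

```bash
python3 -m handwheel '[[0.025,0,0,-0.006,0],[0.025,0,0,-0.004,0],[0.025,0,0,-0.003,0],[0.025,0,0,-0.002,0],[0.025,0,0,0,0]]'
```

```text
time_s: 20.78
tcp_pos: [0.6154, 0.1165, 0.0755]
eef_rot: [-3.141, -0.045, 0.0]
ft_force: [1.1, 0.0, -1.0]
finger_gap: 0.0399
```

```bash
python3 -m handwheel '[[0.025,0,0,-0.002,0],[0.025,0,0,-0.002,0],[0.025,0,0,0,0],[0.0854,0,0,0,0],[0.0854,0,0,0,0],[0.0854,0,0,0,0],[0.0854,0,0,0.05,0],[0.0854,0,0,0.06,0],[0.0854,0,0,0.034,0],[0.0854,0,0,0,0]]'
python3 -c "
from h import *
look('wrist','w6'); look('top','top6')
o=bot.get_obs();print(o['time_s'],o['tcp_pos'],o['eef_rot'])"
cat > w6.py <<'E'
exec(open('w.py').read())
b=(abs(P[...,0]-.612)<.07)&(abs(P[...,1]-.118)<.06)
print('top z',np.percentile(Z[b],99.5))
for nm,z0,c in (('ftop',.12,b),('flange',.05,b&(V<70))):
    m=(abs(Z-z0)<.008)&c; Q=P[m]; A=np.c_[Q[:,:2]-Q[:,:2].mean(0),np.ones(len(Q))]; s=np.linalg.lstsq(A,Q[:,2],rcond=None)[0]; print(nm,len(Q),'slope',np.degrees(s[:2]).round(1),s[2].round(4))
    rect(nm,m,z0,(0,0,560,420))
# boat in top picture, overhead
L=load('top6'); P=cloud(L); Z=P[...,2]; im=L['im']; V=im.max(-1)
bx=lambda x0,x1,y0,y1:(P[...,0]>x0)&(P[...,0]<x1)&(P[...,1]>y0)&(P[...,1]<y1)
rect('cabin roof',(abs(Z-.127)<.008)&bx(.5,.7,-.33,-.2),.127,(0,0,560,420))
rect('hole',(Z<.058)&bx(.66,.71,-.285,-.235),.065,(0,0,560,420))
rect('hole floor',(Z<.042)&bx(.66,.71,-.285,-.235),.037,(0,0,560,420))
rect('aft deck',(abs(Z-.065)<.006)&bx(.65,.75,-.33,-.2),.065,(0,0,560,420))
E
python3 w6.py w6
```

```text
time_s: 22.02
tcp_pos: [0.6178, 0.1166, 0.2199]
eef_rot: [3.141, 0.045, 0.012]
ft_force: [-0.1, -0.2, -0.4]
finger_gap: 0.0853
22.125 [0.61522471 0.11650802 0.2151608 ] [ 3.14124320e+00  4.49714482e-02 -5.00441728e-04]
top z 0.3593905966202114
ftop 1775 slope [-1.2 -0. ] 0.1196
ftop n 1775 c [610.6 121.2] size [44.4 42.5] ang 1.6 z 0.1197 mean [610.4 120.9]
flange 1078 slope [-0.7  0.1] 0.0491
flange n 1078 c [610.8 120.2] size [58.6 59.7] ang 87.7 z 0.0491 mean [624.6 119.3]
cabin roof n 630 c [ 596.8 -261.2] size [84.3 61. ] ang 1.3 z 0.1274 mean [ 596.8 -261.4]
hole n 97 c [ 685.8 -258. ] size [30.  27.3] ang 89.3 z 0.0393 mean [ 685.7 -258.8]
hole floor n 73 c [ 689.1 -263. ] size [24.6 24.9] ang 88.9 z 0.0381 mean [ 688.8 -262.5]
aft deck n 641 c [ 687.7 -259. ] size [76.9 90.7] ang 1.5 z 0.0657 mean [ 688.3 -258.9]
```

```bash
python3 -m handwheel '[[0.0854,-0.0045,0.0042,-0.03,0],[0.0854,0,0,-0.04,0],[0.0854,0,0,-0.04,0],[0.0854,0,0,-0.03,0],[0.0854,0,0,-0.011,0],[0.0854,0,0,0,0],[0.025,0,0,0,0],[0.025,0,0,0,0],[0.025,0,0,0,0],[0.025,0,0,0,0]]' 60
python3 -m handwheel '[[0.025,0,0,0,0],[0.025,0,0,0,0]]'
```

```text
time_s: 23.38
tcp_pos: [0.6123, 0.1206, 0.0663]
eef_rot: [3.141, 0.045, 0.005]
ft_force: [0.3, -0.2, 7.0]
finger_gap: 0.0403
time_s: 23.62
tcp_pos: [0.6123, 0.1206, 0.0663]
eef_rot: [3.141, 0.045, 0.005]
ft_force: [-0.3, -1.0, 6.7]
finger_gap: 0.0398
```

```bash
python3 -m handwheel '[[0.025,0,0,0.015,0],[0.025,0,0,0.035,0],[0.025,0,0,0.045,0],[0.025,0,0,0.045,0],[0.025,0,0,0.04,0],[0.025,0,-0.042,0,0],[0.025,0,-0.042,0,0],[0.025,0,-0.042,0,0],[0.025,0,-0.042,0,0],[0.025,0.006,-0.042,0,0]]'
python3 -m handwheel '[[0.025,0.015,-0.042,0,0],[0.025,0.020,-0.042,0,0],[0.025,0.020,-0.042,0,0],[0.025,0.0148,-0.0442,0,0],[0.025,0,0,-0.03,0],[0.025,0,0,-0.04,0],[0.025,0,0,0,0],[0.025,0,0,0,0]]'
python3 -c "
from h import *
look('wrist','w7'); o=bot.get_obs();print(o['time_s'],o['tcp_pos'],o['eef_rot'])
print(o['tcp_pos'][2]-.0663+.12)" | tee /tmp/o; python3 w5.py w7 $(tail -1 /tmp/o)
```

```text
time_s: 24.88
tcp_pos: [0.6164, -0.0903, 0.2452]
eef_rot: [-3.141, -0.045, 0.0]
ft_force: [0.5, -0.2, -1.6]
finger_gap: 0.04
time_s: 25.88
tcp_pos: [0.6874, -0.2596, 0.1765]
eef_rot: [3.14, 0.045, 0.002]
ft_force: [0.5, -1.0, -1.7]
finger_gap: 0.0401
25.925 [ 0.68791272 -0.25985367  0.1774335 ] [3.13946612 0.04544577 0.00472456]
0.2311334996555615
ftop 6208 slope deg [-0.4  -0.14] z 0.2297
flange 2941 slope deg [-0.29 -0.24] z 0.1593
flange n 3111 c [ 691.6 -260. ] size [58.7 51.4] ang 87.7 z 0.1593 mean [ 702.7 -259.7]
deck n 3459 c [ 686.3 -259.1] size [79.7 89.9] ang 1.6 z 0.0641 mean [ 708.5 -257.4]
deck max x [0.85144283 0.85374719 0.85447433] y [-0.30311583 -0.20476425]
```

```bash
python3 -m handwheel '[[0.025,-0.001,0.0004,-0.02,3.2],[0.025,0,0,-0.025,0],[0.025,0,0,-0.012,0],[0.025,0,0,-0.003,0],[0.025,0,0,-0.003,0],[0.025,0,0,-0.003,0],[0.025,0,0,0,0]]'
```

```text
time_s: 26.8
tcp_pos: [0.6859, -0.2591, 0.1088]
eef_rot: [3.139, 0.133, 0.0]
ft_force: [-0.2, 0.1, -0.8]
finger_gap: 0.04
```

```bash
python3 -m handwheel '[[0.025,0,0,-0.003,0],[0.025,0,0,-0.003,0],[0.025,0,0,0,0]]'
```

```text
time_s: 27.18
tcp_pos: [0.6856, -0.2589, 0.102]
eef_rot: [-3.138, -0.133, 0.001]
ft_force: [0.6, 1.0, -1.7]
finger_gap: 0.04
```

```bash
python3 -m handwheel '[[0.025,0,0,-0.003,0],[0.025,0,0,-0.003,0],[0.025,0,0,-0.002,0],[0.025,0,0,-0.002,0],[0.025,0,0,-0.001,0],[0.025,0,0,0,0]]'
```

```text
time_s: 27.92
tcp_pos: [0.6858, -0.2591, 0.0916]
eef_rot: [-3.139, -0.133, 0.0]
ft_force: [-0.6, 0.6, -1.5]
finger_gap: 0.0398
```

```bash
python3 -m handwheel '[[0.025,0,0,-0.001,0],[0.025,0,0,-0.001,0],[0.025,0,0,-0.001,0],[0.025,0,0,-0.001,0],[0.025,0,0,0,0]]'
```

```text
time_s: 28.55
tcp_pos: [0.6864, -0.2593, 0.0914]
eef_rot: [3.138, 0.133, 0.003]
ft_force: [-7.3, 3.6, 14.5]
finger_gap: 0.0397
```

```bash
python3 -m handwheel '[[0.0854,0,0,0.002,0],[0.0854,0,0,0,0],[0.0854,0,0,0,0],[0.0854,0,0,0.025,0],[0.0854,0,0,0.05,0],[0.0854,0,0,0.055,0],[0.0854,-0.025,0.003,0.01,8],[0.0854,-0.035,0.004,0,10],[0.0854,-0.035,0.005,0,10],[0.0854,-0.035,0.005,0,10]]' 50
python3 -m handwheel '[[0.0854,-0.035,0.005,0,10],[0.0854,-0.035,0.005,0,10],[0.0854,-0.035,0.005,0,10],[0.0854,-0.02,0.004,0,10],[0.0854,0,0,0,9],[0.0854,0,0,0,0]]'
python3 - <<'E'
from h import *
look('wrist','w8'); look('top','top8'); look('side','side8'); o=bot.get_obs();print(o['time_s'],o['tcp_pos'],o['ft_force'])
from scipy.spatial.transform import Rotation as R
y=R.from_rotvec(o['eef_rot']).as_matrix()[:,1]; print(np.degrees(np.arctan2(y[1],y[0])))
a=cv2.imread('pics/w8.png')
c=cv2.imread('pics/side8.png')[110:230,240:350]
cv2.imwrite('pics/c8.png',np.hstack([cv2.resize(a,(480,360)),cv2.resize(c,(320,360))]))
E
```

```text
time_s: 29.8
tcp_pos: [0.5546, -0.2418, 0.2292]
eef_rot: [-2.921, -1.156, 0.0]
ft_force: [0.1, -0.7, 0.3]
finger_gap: 0.0851
time_s: 30.55
tcp_pos: [0.4307, -0.2231, 0.2297]
eef_rot: [2.187, 2.255, 0.0]
ft_force: [-0.1, -0.4, 0.3]
finger_gap: 0.0855
30.7 [ 0.43092134 -0.22308508  0.22948936] [-0.22895025  0.40114925 -0.37022308]
1.6939535080218617
```

View pics/c8.png

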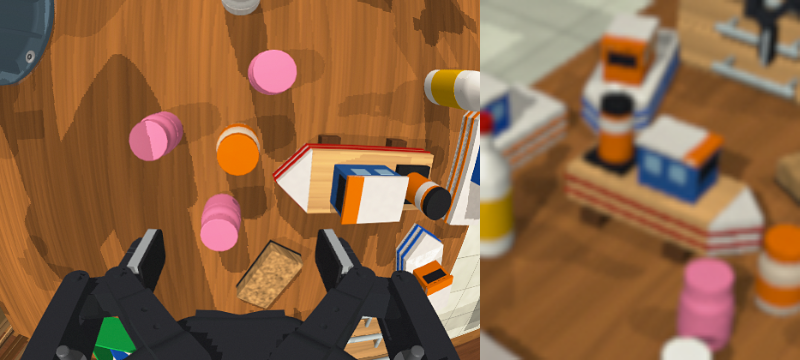

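Both parts are in the boat, upright. The orange jar is at (238,152) in the crop, with pink ones around it clear of the finger tracks. Measuring the jar, and the funnel's height.

```bash
cat > w8.py <<'E'
exec(open('w.py').read())
rect('jar cap',(abs(Z-.085)<.008)&orange,.085,(230,130,320,230))
b=(P[...,0]>.64)&(P[...,0]<.73)&(abs(P[...,1]+.259)<.04)
m=(abs(Z-.145)<.006)&b; print('funnel top w',m.sum(),np.median(Z[m]), P[m].mean(0).round(4))
L=load('top8');P=cloud(L);Z=P[...,2]
b=(P[...,0]>.65)&(P[...,0]<.73)&(abs(P[...,1]+.259)<.045)
for z in (.145,.075):
    m=(abs(Z-z)<.005)&b; print('top',z,m.sum(),np.median(Z[m]).round(4),Z[m].std().round(4),P[m].mean(0).round(4))
b=(abs(P[...,0]-.4285)<.04)&(abs(P[...,1]+.223)<.04);m=(abs(Z-.085)<.008)&b; print('jar top',m.sum(),np.median(Z[m]),P[m].mean(0))
E
python3 w8.py w8
```

```text
jar cap n 1904 c [ 426.9 -222.4] size [49.5 50.9] ang 1.7 z 0.0844 mean [ 426.8 -222. ]
funnel top w 901 0.1448726951977683 [ 0.6813 -0.2585  0.1445]
top 0.145 176 0.1465 0.0022 [ 0.6847 -0.2591  0.1461]
top 0.075 195 0.0758 0.0026 [ 0.6775 -0.2517  0.0753]
jar top 149 0.08571594518160364 [ 0.43414415 -0.21613952  0.08564255]
```

```bash
python3 -m handwheel '[[0.0854,-0.0035,0.0006,-0.03,0],[0.0854,0,0,-0.045,0],[0.0854,0,0,-0.045,0],[0.0854,0,0,-0.04,0],[0.0854,0,0,-0.03,0],[0.0854,0,0,-0.0115,0],[0.0854,0,0,0,0],[0.045,0,0,0,0],[0.045,0,0,0,0],[0.045,0,0,0,0]]' 50
python3 -m handwheel '[[0.045,0,0,0,0],[0.045,0,0,0,0],[0.045,0,0,0,0]]'
```

```text
time_s: 31.95
tcp_pos: [0.4282, -0.2232, 0.0297]
eef_rot: [2.184, 2.255, -0.0]
ft_force: [-1.5, 0.8, 7.3]
finger_gap: 0.05
time_s: 32.33
tcp_pos: [0.4281, -0.2232, 0.0297]
eef_rot: [2.184, 2.255, 0.0]
ft_force: [-1.2, 2.1, 6.7]
finger_gap: 0.0499
```

```bash
python3 -m handwheel '[[0.045,0,0,0.01,0],[0.045,0,0,0.025,0],[0.045,0,0,0.035,0],[0.045,0,0,0.035,0],[0.045,0,0,0.02,0],[0.045,0,0.012,0,0],[0.045,0,0.025,0,0],[0.045,0,0.035,0,0],[0.045,0,0.04,0,0],[0.045,0,0.04,0,0]]'
python3 -m handwheel '[[0.045,0,0.04,0,0],[0.045,0,0.04,0,0],[0.045,0,0.04,0,0],[0.045,0,0.04,0,0],[0.045,0,0.035,0,0],[0.045,0,0.025,0,0],[0.045,-0.001,0.0155,0,0],[0.045,0,0,0,0],[0.045,0,0,0,0]]'
python3 -c "
from h import *
look('wrist','w9'); look('top','top9');o=bot.get_obs();print(o['time_s'],o['tcp_pos'],o['ft_force'],o['finger_gap'])"
cat > w9.py <<'E'
exec(open('w.py').read())
for f in ('w3','w6','w1','w9'):
    L=load(f);P=cl(L);Z=P[...,2];b=(abs(P[...,0]-.427)<.075)&(abs(P[...,1]-.165)<.075)
    rect(f+' tray',(abs(Z-.012)<.005)&b,.012,(0,0,560,420))
L=load('w9');im=L['im'];P=cl(L);Z=P[...,2];hsv=cv2.cvtColor(im,cv2.COLOR_RGB2HSV);H,S,V=[hsv[...,i] for i in range(3)]
z=float(sys.argv[2]); orange=(H<18)&(S>150)&(V>120)
rect('cap',(abs(Z-z)<.01)&orange,z,(0,0,560,420))
E
python3 w9.py w9 .21
```

```text
time_s: 33.58
tcp_pos: [0.4257, -0.0681, 0.1515]
eef_rot: [-2.184, -2.254, 0.001]
ft_force: [0.1, 1.0, -4.0]
finger_gap: 0.0499
time_s: 34.7
tcp_pos: [0.4259, 0.1645, 0.1527]
eef_rot: [-2.186, -2.257, 0.001]
ft_force: [0.4, -0.2, -4.0]
finger_gap: 0.0497
34.8 [0.42628232 0.1642521  0.15295939] [ 0.68139312  0.00919225 -4.43892708] 0.049533143877643855
w3 tray n 4441 c [426.9 163.6] size [117.4 121. ] ang 66.2 z 0.011 mean [429.6 163.2]
w6 tray n 4328 c [426.9 164.7] size [117.8 119.5] ang 80.0 z 0.011 mean [429.6 164.1]
w1 tray n 4555 c [428.8 166.2] size [115.8 120.3] ang 39.5 z 0.0111 mean [430.7 166. ]
w9 tray n 7146 c [424.  176.8] size [119.8  97. ] ang 2.5 z 0.0113 mean [423.5 182.3]
cap n 8489 c [424.8 168.4] size [48.3 52.2] ang 1.9 z 0.2072 mean [424.7 170. ]
```

View pics/w9.png

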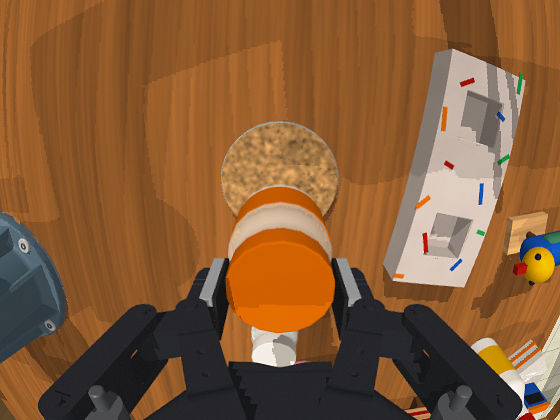

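The jar is held upright over the tray, with the tray centre about (426,164.5) and the jar aligned within about 2 mm. Lowering.

```bash
python3 -m handwheel '[[0.045,0,-0.001,-0.025,0],[0.045,0,0,-0.035,0],[0.045,0,0,-0.025,0],[0.045,0,0,-0.012,0],[0.045,0,0,-0.006,0],[0.045,0,0,-0.003,0],[0.045,0,0,0,0]]'
```

```text
time_s: 35.67
tcp_pos: [0.4269, 0.1641, 0.0477]
eef_rot: [2.185, 2.256, 0.001]
ft_force: [0.3, -0.6, -4.3]
finger_gap: 0.0499
```

```bash
python3 -m handwheel '[[0.045,0,0,-0.0015,0],[0.045,0,0,-0.0015,0],[0.045,0,0,-0.001,0],[0.045,0,0,0,0]]'
```

```text
time_s: 36.17
tcp_pos: [0.4262, 0.1641, 0.043]
eef_rot: [-2.185, -2.257, 0.0]
ft_force: [0.7, -0.2, -5.1]
finger_gap: 0.0499
```

```bash
python3 -m handwheel '[[0.045,0,0,-0.001,0],[0.045,0,0,-0.0005,0],[0.045,0,0,-0.0005,0],[0.045,0,0,0,0]]'
```

```text
time_s: 36.67
tcp_pos: [0.4264, 0.1642, 0.0418]
eef_rot: [-2.185, -2.257, -0.0]
ft_force: [-4.0, -0.1, 6.0]
finger_gap: 0.0496
```

Touched down, with the wrist force going from -5 to +6 N. Releasing, retreating and checking.

```bash
python3 -m handwheel '[[0.06,0,0,0,0],[0.075,0,0,0,0],[0.0854,0,0,0,0],[0.0854,0,0,0,0],[0.0854,0,0,0.015,0],[0.0854,0,0,0.04,0],[0.0854,0,0,0.05,0],[0.0854,0,0,0.05,0],[0.0854,0,-0.05,0.03,0],[0.0854,0,-0.05,0,0]]'
python3 -m handwheel '[[0.0854,0,-0.05,0,0],[0.0854,0,-0.05,0,0],[0.0854,0,-0.04,0,0],[0.0854,0,0,0,0],[0.0854,0,0,0,0]]'
python3 - <<'E'
from h import *
look('top','topE'); look('side','sideE'); o=bot.get_obs();print(o['time_s'],o['tcp_pos'],o['ft_force'])
L=load('topE');P=cloud(L);Z=P[...,2];im=L['im'];hsv=cv2.cvtColor(im,cv2.COLOR_RGB2HSV)
def r(nm,z,x,y,w,t=.006):
    m=(abs(Z-z)<t)&(abs(P[...,0]-x)<w)&(abs(P[...,1]-y)<w); v,u=np.where(m); W=onz(L,u.astype(float),v.astype(float),z)[:,:2]*1000
    print(nm,len(u),np.median(Z[m]).round(4),[np.round(k,1).tolist() for k in cv2.minAreaRect(W.astype(np.float32))] if len(u) else '')
r('jar cap',.097,.426,.165,.05);r('tray',.012,.426,.165,.08);r('roof',.127,.597,-.261,.06);r('funnel top',.145,.686,-.259,.04)
a=cv2.imread('pics/topE.png')[80:300,160:460]; b=cv2.imread('pics/sideE.png')[100:310,130:400]
cv2.imwrite('pics/cE.png',np.hstack([cv2.resize(a,(400,293)),cv2.resize(b,(400,293))]))
E
```

```text
time_s: 37.92
tcp_pos: [0.4282, 0.0632, 0.2305]
eef_rot: [2.178, 2.255, 0.007]
ft_force: [0.4, -0.1, -1.0]
finger_gap: 0.0851
time_s: 38.55
tcp_pos: [0.4262, -0.0756, 0.2266]
eef_rot: [2.186, 2.256, 0.001]
ft_force: [-0.1, 1.3, -0.4]
finger_gap: 0.0853
38.65 [ 0.42628914 -0.0749154   0.22640224] [-0.16356275  0.64842449 -0.36917358]
jar cap 233 0.0976 [[427.3, 162.6], [49.9, 46.7], 89.6]
tray 871 0.0127 [[423.9, 163.2], [156.2, 155.3], 88.0]
roof 620 0.1274 [[596.8, -261.2], [84.3, 61.0], 1.3]
funnel top 186 0.1462 [[684.8, -259.0], [42.3, 39.9], 89.3]
```

The funnel reads 1.2 mm high now, against 1.4 mm high when it sat in the rack, so it is flush. All checks agree; handing in.

```bash
python3 -c "
from bench import bot
print(bot.close_job())"
```

```text
the job is handed in; nothing more can be done
None
```

The job is done and handed in at about 39 s of the allowed 72 s. The cabin was plugged in first with its visor to the bow, then the funnel behind it, and last the orange jar was set upright on the cork tray.

**One problem:** the funnel's first insertion caught on the rim of its hole at about 41 N on the wrist and tilted 6° in the grip. I put it back in the drying block to level it, gripped it again, corrected the aim by about 2 mm and the turn by about 3°. The second try went in without resistance.

**Last checks (top camera):**

| Item | Measured | Expected |
|---|---|---|
| Cabin roof height | 127.4 mm | 127 mm |
| Funnel top height | 146.2 mm | 145 mm |
| Jar cap height | 97.6 mm | 97 mm |
| Jar centre off tray centre | about 2 mm | 0 mm |

- **Funnel height:** the same camera read the funnel 1.4 mm high while it sat in the drying block, so I take it as fully home.
- **Tray measurement:** the final tray measurement picked up other pixels (about 156 mm across instead of 120), so the centring uses earlier views.
- **Final picture:** I couldn't view it because the picture limit was reached, so the end state and the undisturbed bystanders rest on these numbers and earlier views. I did not measure the bystanders at the end.

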